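# Swing the slide tray round its pin onto the sprung stop and wedge it

### The job

Push the aluminium slide tray near its free corner so that it swings round its pivot pin, away from you, until its far edge meets the sprung stop plunger, and press it on there with a light, definite push of about 8 N (it carries glass: never more than 14 N on the plunger), then let go. Next slide the white wedge along by its tab against the tray's corner bumper until it is snug and again presses the tray on the plunger with about 8 N, and leave it wedged like that. Do not disturb the things standing round the stand.

Things in the scene. Friction and masses are not known exactly. Their poses are not given: they have to be found in the camera images.
- stand: fixed grey base plate 260 x 370 x 12 mm, top at z = 12 mm. Origin on the axis of the steel pivot pin, at worktop height; x away from the robot, y to the left (turned by its yaw). Plate from x -170 to +90, y -80 to +290 mm. Pin 12 mm thick, 24 mm head, top at z = 33 mm. A guide rail, top at z = 24 mm, stands at x -136 to -128, y 160 to 287 mm.
- tray: loose aluminium tray with glass slides, 180 x 100 mm, rim 22 mm high, lying on the stand. Origin at the underside, centre of the pivot hole (on the stand's pin, 0.8 mm play); x along it to the free end. Rim: x -20 to 160, y -20 to 80 mm. Starts 0.40 to 0.60 rad counter-clockwise of home; home is yaw = stand yaw + pi/2, give or take 0.09 as the stop is set
- tray_push (a point): point on the outside of the tray's y = +80 mm rim at tray x = 130 mm, 11 mm above the tray's underside: a good place to push, square to the rim (tray -y), opposite the plunger, so push and plunger force have equal lever arms about the pin. The tray weighs about 0.4 kg; it is coated and slides easily, with 0.3 to 1 N here
- tray_bumper (a point): centre of the round grey corner bumper at the tray's free corner, 20 mm across, from the tray's underside to 28 mm up; this point is at tray x 150, y 76 mm, 14 mm up. The wedge bears on it
- stop: fixed bracket 24 x 40 x 30 mm at the stand's far side with a steel sleeve and a black sprung plunger, 11 mm across, pointing to stand -x, axis at z = 25 mm. Origin on the plate at stand x 20, y 130 mm. The free tip is anywhere from stand x 14 to 26 mm: the sleeve's setting varies and is not measured, so feel for it. It yields 1 mm per 2.5 N and bottoms after 11 mm
- wedge: white wedge on a straight slide; drawn back at the start, slides up to 75 mm to stand -y against 4 N friction, stays where left. Origin at the foot of its tab on the plate, stand x -110, y 250 mm at the start; axes as the stand's. Nose at y -78; slanted face 20 mm high, from x +12 at the nose, 1 mm to +x per 2 mm of length. Meets the bumper after 25 to 65 mm
- wedge_tab (a point): middle of the outer (stand +y) face of the wedge's upright thumb tab, 30 mm above the plate; tab 44 mm wide (x), 10 mm thick (y), top 43 mm above the plate. Push here to stand -y. Once it bears on the bumper, each mm adds about 1.4 N on the plunger; the push is 4 N plus 1.1 to 2.6 N per N on the plunger, so 15 to 18 N is about right
- specimen: white-lidded specimen jar, 60 x 60 x 68 mm, right of the stand; leave alone. Origin under its centre
- timer: small white bench timer, 64 x 68 x 18 mm, right of the stand; leave alone. Origin under its centre
- reagent: brown reagent bottle, 34 x 34 x 82 mm, left of the stand; leave alone. Origin under its centre

How it is judged:
On the way, in this order (a step that is already met when the one before it is completed fails the run):
1. the tray is pushed onto the sprung plunger with more than 5 N, held for 0.3 s, the wedge not yet touching it (contact force between tray and stop above 5 N and contact force between wedge and tray below 0.5 N), for 0.3 s.
2. the wedge presses the tray (more than 3 N) onto the plunger (more than 4 N) with no finger on the tray (contact force between wedge and tray above 3 N and contact force between tray and stop above 4 N and contact force between the fingers and tray below 0.3 N), for 0.2 s.
At the end, for the whole second after the job is handed in: the tray lies flat on the stand with its hole on the pin (within 4 mm), at rest, pressed on the sprung plunger with more than 2.5 N and held there by the wedge, which bears on its corner bumper with more than 1 N; nothing else holds it (contact force between tray and stop above 2.5 N and contact force between wedge and tray above 1 N and horizontal distance between tray and stand below 0.004 m and angle between tray's own z axis and vertical below 0.05 rad and linear speed of each of tray, wedge below 0.01 m/s); the robot touches nothing.
It fails at once if more than 14 N between the tray and the stop (contact force between tray and stop above 14 N).
It fails at once if the tray is tipped or lifted off flat (angle between tray's own z axis and vertical above 0.1 rad).
It fails at once if a bystander is moved by more than 15 mm (distance of any of specimen, timer, reagent from where it was at the start of the episode above 0.015 m).
It also fails if it takes over 72 s, if anything falls off the work surface, if the arm or the gripper's body presses on something with over 40 N, if the wrist force passes 120 N, or if a joint passes its speed limit or range.

### The arm

A 7-joint arm with a two-finger parallel gripper is mounted at the origin on a cart in front of the work surface, level with it; the furniture and walls round the work are solid. World frame = base frame: x ahead of the robot, y to its left, z up, the work surface at z = 0. Lengths are in m, angles in rad, forces in N, time in s.
With the tool pointing down it reaches from about 0.425 to 0.875 m from the base axis. Payload 8.4 kg.
Tool frame: the origin (TCP) lies on the centre line of the jaws, within the pads' length; the fingertips stand 11 mm ahead of it and the grasp point (between the pads) lies 8 mm behind it (env.tcp_to_tips is the z of the fingertips in the tool frame, in m); z points along the fingers, y is the direction in which the jaws open and shut (so a half turn about z gives the same grasp; the last joint's range is limited). The gripper opens to 87 mm and grips with 3 to 60 N. Pads are 19 mm wide; open, the fingers measure 117 mm over their backs; the gripper's body (75 mm by 190 mm) begins 51 mm behind the grasp point.
Start: joints at [1.083, 0.333, 0.04, 1.465, -0.013, 1.343, -0.059], TCP at [0.246, -0.601, 0.213] pointing down, gripper open.
Joint ranges: [-2.58, 2.58], [-0.38, 2.09], [-1.3, 1.39], [0.25, 2.4], [-1.5, 4.64], [0.08, 2.09], [-2.65, 2.65]. Speed limits (rad/s): [2.22, 2.22, 2.79, 2.79, 3.14, 3.14, 3.14].

### API

Orientations are given as [roll, pitch, yaw] about the fixed x, y, z axes, in that order (R = Rz(yaw) Ry(pitch) Rx(roll)).
In Python, from rig import env, planner, readout, read_camera, calibration, spotter gives the robot as it stands. Calls block until the motion is done:
- env.move_to(position, orientation): joint-space move of the TCP to a pose.
- env.line_to(position, orientation=None, velocity=0.15, force_limit=None): straight line of the TCP; orientation=None keeps the orientation; velocity is the mean speed in m/s. With force_limit (N) it stops when the force on the tool has changed by that much, and returns True; else False.
- env.goto_joints(angles): joint-space move.
- env.move_gripper(opening, strength=None): finger opening in m; strength is the grip in N (None keeps the last); returns when the fingers have stopped.
- env.dwell(seconds).
- planner.solve_ik(position, orientation): joint angles nearest the present ones, or None.
- readout.observe(): the state.
- read_camera(name): name is "scene" or "top" or "wrist"; returns the picture (420x560x3 uint8, blue, green, red); there is no depth.
- calibration(name): a dict with "intrinsics" (3x3 intrinsics, pixels), "world_from_camera" (4x4, takes a point from camera to world coordinates); the wrist camera has in their place "tool_from_camera" (4x4, takes a point from camera to tool coordinates, whose origin is the TCP and whose axes are the flange's). Camera axes: x right, y down, z forward; pixel columns grow to the right and rows downward; lengths in m; the calibration is good to about 2 mm. A picture is of the moment at which its call begins: read the wrist's pose just before it. calibration takes no time and is no camera call.
A pose or a line that the arm cannot do raises env.PlanningError and nothing moves.
- env.job_done(): hands the job in, once; it reports no verdict.
Trained networks look in the newest picture that a camera, given by its name, has taken for a name from the list of things; names that differ only in an ending like _2 or _b are one class to them, and where a whole thing is asked for, a point or a joint stands for the part that bears it (a point fixed in the world has none). Each returns a list of dicts, best first, with "conf" (0 to 1); they miss things now and then, are a little off and sometimes report something else, mostly with a low value. They report only what shows in the picture. A call takes as long as a camera call.
- spotter.silhouettes(camera, name): "region" (420x560 bool, what is visible of it) and "bbox" ([centre column, centre row, width, height] in pixels, round what is visible of it).
The state is a dict: "t": time; "q": joint angles; "joint_velocities": joint speeds; "joint_torque": joint torques, N m; "tool_pos": TCP position; "tcp_rot": TCP orientation; "force": force on the tool from outside, world axes, zero at the start; "moment": the same for the moment, N m; "width": finger opening in m.
Only numpy, scipy, OpenCV 4.12 (cv2) and the standard library are available. Lean on these libraries where they do the work, as an engineer would, in place of code of your own. Each camera call takes 0.05 s, during which the arm holds its last target. There are 200 camera calls.

## Working session

There is one attempt and no reset: what is moved stays moved. The work goes in short steps, each a Python script; the robot and the scene stay as the last script left them, time stands still between calls to the robot, and variables do not carry over. Pictures are saved under pics/ and viewed, about 8 in all and at most 12, crops included, and the job is handed in when it is done.

```bash
ls; mkdir -p pics
python3 - <<'E'
from rig import env, planner, readout, read_camera, calibration, spotter
import cv2,numpy as np
o=readout.observe(); print(o['t'],o['tool_pos'],o['tcp_rot'],o['force'],o['width'])
ims=[]
for c in ("top","scene"):
    im=read_camera(c); cv2.imwrite(f"pics/{c}0.png",im)
    k=calibration(c); print(c,np.round(k['intrinsics'],1).tolist(),np.round(k['world_from_camera'],3).tolist())
    for n in ("stand","tray","stop","wedge","specimen","timer","reagent"):
        r=spotter.silhouettes(c,n)
        print(n,[(round(x['conf'],2),np.round(x['bbox']).tolist()) for x in r[:2]])
print(readout.observe()['t'])
E
```

```text
pics
0.0 [ 0.24616628 -0.60108346  0.2124666 ] [-3.14001660e+00  1.47251706e-04  3.88754766e-01] [ 0.92747471  0.84201717 -0.39520934] 0.08706152508585632
top [[425.9, 0.0, 271.7], [0.0, 425.9, 204.2], [0.0, 0.0, 1.0]] [[0.007, -0.995, 0.103, 0.47], [-1.0, -0.007, -0.001, -0.052], [0.002, -0.103, -0.995, 1.041], [0.0, 0.0, 0.0, 1.0]]
stand [(0.82, [297.0, 207.0, 161.0, 115.0]), (0.37, [418.0, 224.0, 26.0, 25.0])]
tray [(0.63, [322.0, 212.0, 82.0, 67.0])]
stop [(0.67, [284.0, 168.0, 14.0, 23.0])]
wedge [(0.82, [250.0, 229.0, 38.0, 25.0])]
specimen [(0.85, [411.0, 172.0, 29.0, 31.0]), (0.23, [319.0, 210.0, 86.0, 72.0])]
timer [(0.87, [421.0, 224.0, 28.0, 27.0])]
reagent [(0.81, [173.0, 249.0, 21.0, 16.0])]
scene [[507.1, 0.0, 276.6], [0.0, 507.1, 216.8], [0.0, 0.0, 1.0]] [[-0.911, -0.298, 0.285, 0.162], [-0.412, 0.68, -0.607, 0.797], [-0.013, -0.67, -0.742, 1.104], [0.0, 0.0, 0.0, 1.0]]
stand [(0.66, [279.0, 221.0, 124.0, 112.0])]
tray [(0.93, [294.0, 199.0, 43.0, 50.0])]
stop [(0.49, [250.0, 208.0, 18.0, 17.0])]
wedge [(0.83, [284.0, 243.0, 30.0, 32.0])]
specimen [(0.97, [293.0, 146.0, 18.0, 25.0]), (0.74, [294.0, 200.0, 44.0, 48.0])]
timer [(0.81, [330.0, 156.0, 26.0, 18.0])]
reagent [(0.52, [271.0, 293.0, 12.0, 30.0])]
0.8
```

View pics/top0.png

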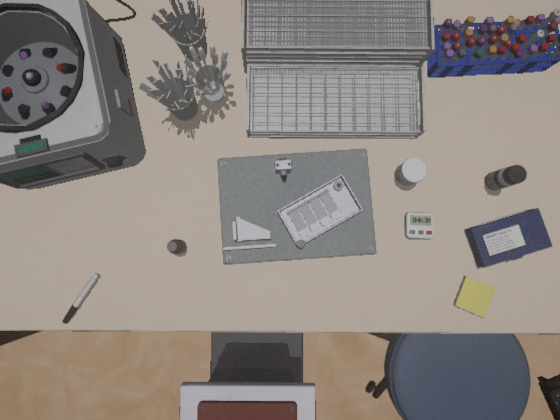

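View pics/scene0.png

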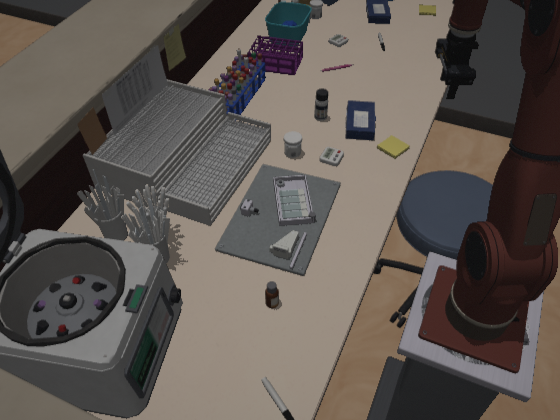

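Top view: plate corners are near (219,159), (367,150), (375,254) and (223,263). The pin is at (338,184), the stop at (284,168), the wedge tab at about (235,229), the rail at row 246 and the reagent at (176,247). The jar (411,172) and timer (421,224) are on the right. The scene view agrees. Next I fit the stand pose in both cameras.

```bash
cat > h.py <<'E'
import numpy as np, cv2
from rig import env, planner, readout, read_camera, calibration, spotter
from scipy.optimize import least_squares
def cam(name):
    k=calibration(name)
    if 'world_from_camera' in k: W=np.array(k['world_from_camera'])
    else:
        from scipy.spatial.transform import Rotation as R
        o=readout.observe(); T=np.eye(4); T[:3,:3]=R.from_euler('xyz',o['tcp_rot']).as_matrix(); T[:3,3]=o['tool_pos']
        W=T@np.array(k['tool_from_camera'])
    return np.array(k['intrinsics']),W
def proj(K,W,P):
    p=(np.atleast_2d(P)-W[:3,3])@W[:3,:3]@K.T
    return p[:,:2]/p[:,2:]
def ray(K,W,uv,z):
    d=W[:3,:3]@np.linalg.solve(K,[uv[0],uv[1],1.]); c=W[:3,3]
    return c+d*(z-c[2])/d[2]
def s2w(s,P):   # stand pose (x,y,yaw), stand pts
    P=np.atleast_2d(P).astype(float); c,n=np.cos(s[2]),np.sin(s[2])
    Q=P.copy(); Q[:,0]=s[0]+c*P[:,0]-n*P[:,1]; Q[:,1]=s[1]+n*P[:,0]+c*P[:,1]; return Q
def quad(region):
    m=region.astype(np.uint8); c=max(cv2.findContours(m,cv2.RETR_EXTERNAL,cv2.CHAIN_APPROX_NONE)[0],key=cv2.contourArea)
    h=cv2.convexHull(c); L=cv2.arcLength(h,True)
    for e in np.arange(.01,.1,.005):
        a=cv2.approxPolyDP(h,e*L,True)
        if len(a)<=4: break
    return a[:,0].astype(float)
PL=np.array([[-.17,-.08,.012],[.09,-.08,.012],[.09,.29,.012],[-.17,.29,.012]])
E
python3 - <<'E'
from h import *
obs=[]
for c in("top","scene"):
    read_camera(c); K,W=cam(c)
    r=spotter.silhouettes(c,"stand")[0]['region']; q=quad(r); print(c,q.tolist())
    print(np.round([ray(K,W,u,.012) for u in q],3).tolist()); obs.append((K,W,q))
def res(s,which,z=0):
    out=[]
    for K,W,q in which:
        p=proj(K,W,s2w(s,PL)+[0,0,z])
        for v in p: out+=list((q-v)[np.argmin(((q-v)**2).sum(1))])
    return out
for w in ([obs[0]],[obs[1]],obs):
    f=least_squares(lambda s:res(s[:3],w,s[3] if len(w)==2 else 0),[.6,-.2,0.05,0],loss='soft_l1'); print(np.round(f.x,4),np.round(res(f.x[:3],w,f.x[3]),1).tolist())
s=f.x[:3]
K,W,_=obs[0]
def loc(uv,z):
    p=ray(K,W,uv,z); c,n=np.cos(s[2]),np.sin(s[2]); d=p[:2]-s[:2]; return np.round([c*d[0]+n*d[1],-n*d[0]+c*d[1]],3)
print('pin',loc((338,184),.033),'stop',loc((284,165),.042))
for n,z in(("reagent",.082),("specimen",.068),("timer",.018),("wedge",.04),("tray",.03)):
    r=spotter.silhouettes("top",n)[0]; print(n,ray(K,W,r['bbox'][:2],z).round(3),loc(r['bbox'][:2],z))
r=spotter.silhouettes("top","tray")[0]['region'];q=quad(r);print('tray',q.tolist(),[loc(u,.034).tolist() for u in q])
r=spotter.silhouettes("top","wedge")[0]['region'];q=quad(r);print('wedge',q.tolist(),[loc(u,.032).tolist() for u in q])
print(readout.observe()['t'], np.array(calibration("wrist")['tool_from_camera']).round(3).tolist())
for st in ((-.105,.13),(-.15,.1),(-.11,.275),(-.11,.2)):
    for yaw in (s[2],s[2]+1.57,s[2]-1.57,s[2]+3.14):
        p=s2w(s,[[*st,.03]])[0]; j=planner.solve_ik(p,[3.1416,0,yaw]); print(st,p.round(3),round(yaw,2),None if j is None else np.round(j,2).tolist())
E
```

```text
top [[366.0, 151.0], [373.0, 253.0], [223.0, 263.0], [218.0, 160.0]]
[[0.71, -0.284, 0.012], [0.46, -0.297, 0.012], [0.434, 0.063, 0.012], [0.685, 0.08, 0.012]]
scene [[262.0, 164.0], [339.0, 182.0], [302.0, 275.0], [215.0, 249.0]]
[[0.718, -0.284, 0.012], [0.464, -0.305, 0.012], [0.435, 0.065, 0.012], [0.687, 0.081, 0.012]]
[ 0.6205 -0.2123  0.07    0.    ] [-3.0, -1.6, -0.7, 2.4, 1.4, 2.1, 0.9, -1.5]
[ 0.6243 -0.2124  0.0755  0.    ] [-1.0, -0.3, 0.5, 0.4, 2.1, 0.0, -0.8, 0.1]
[ 0.6233 -0.2136  0.0722 -0.0036] [-3.3, -0.3, -0.8, 3.3, 0.7, 2.7, 0.0, -0.5, -1.4, -1.1, -0.1, -0.3, 1.7, -0.4, -0.9, -0.5]
pin [0.001 0.003] stop [0.054 0.129]
reagent [0.471 0.165 0.082] [-0.124  0.389]
specimen [ 0.647 -0.374  0.068] [ 0.012 -0.162]
timer [ 0.534 -0.412  0.018] [-0.103 -0.192]
wedge [ 0.559 -0.169  0.04 ] [-0.061  0.049]
tray [ 0.555 -0.171  0.03 ] [-0.065  0.048]
tray [[342.0, 176.0], [362.0, 209.0], [297.0, 247.0], [277.0, 211.0]] [[0.019, -0.008], [-0.063, -0.049], [-0.142, 0.111], [-0.054, 0.153]]
wedge [[341.0, 174.0], [362.0, 209.0], [298.0, 246.0], [278.0, 210.0]] [[0.025, -0.007]
[... 826 characters left out ...]
58, 2.04, 0.16, 0.91, 1.68]
(-0.11, 0.275) [0.494 0.053 0.03 ] 0.07 [0.41, 0.28, -0.68, 2.0, 0.22, 0.93, -1.87]
(-0.11, 0.275) [0.494 0.053 0.03 ] 1.64 [0.49, 0.3, -0.77, 2.0, 0.26, 0.94, -0.34]
(-0.11, 0.275) [0.494 0.053 0.03 ] -1.5 [-1.29, 0.62, 1.38, 2.07, -0.71, 1.06, -2.62]
(-0.11, 0.275) [0.494 0.053 0.03 ] 3.21 [0.57, 0.33, -0.86, 2.0, 0.3, 0.95, 1.2]
(-0.11, 0.2) [ 0.499 -0.022  0.03 ] 0.07 [0.43, 0.26, -0.53, 2.0, 0.16, 0.92, -1.68]
(-0.11, 0.2) [ 0.499 -0.022  0.03 ] 1.64 [0.49, 0.27, -0.6, 2.0, 0.19, 0.93, -0.13]
(-0.11, 0.2) [ 0.499 -0.022  0.03 ] -1.5 [-1.06, 0.47, 1.23, 2.07, -0.54, 0.98, -2.62]
(-0.11, 0.2) [ 0.499 -0.022  0.03 ] 3.21 [0.61, 0.3, -0.73, 1.99, 0.24, 0.94, 1.4]
```

```bash
cat >> h.py <<'E'
S=np.array([.6233,-.2136,.0735])
def S2W(x,y,z): return s2w(S,[[x,y,z]])[0]
E
python3 - <<'E'
from h import *
env.move_gripper(0,40)
env.move_to(S2W(-.15,.15,.26),[np.pi,0,S[2]+np.pi/2])
o=readout.observe(); print(o['t'],o['tool_pos'],o['width'],o['force'])
K,W=cam("wrist"); im=read_camera("wrist")
print(K.round(1).tolist())
for n in ("tray","wedge","stop"):
    for r in spotter.silhouettes("wrist",n)[:2]:
        q=quad(r['region']); print(n,round(r['conf'],2),np.round(r['bbox']),q.tolist())
np.savez('w1.npz',K=K,W=W)
cv2.imwrite("pics/w1.png",im)
v=im.copy()
for p in PL: 
    u=proj(K,W,s2w(S,[p]))[0]; cv2.circle(v,tuple(int(a) for a in u),4,(0,0,255),1)
for x,y,z in [(0,0,.033),(-.136,.16,.024),(-.128,.16,.024),(-.136,.287,.024),(-.128,.287,.024),(-.098,.172,.032),(-.132,.255,.055),(-.088,.255,.055),(.008,.11,.042),(.008,.15,.042)]:
    u=proj(K,W,[S2W(x,y,z)])[0]; cv2.drawMarker(v,tuple(int(a) for a in u),(0,255,0),0,8)
cv2.imwrite("pics/w1a.png",v)
E
```

```text
4.925 [ 0.46268526 -0.07633645  0.2598199 ] 0.0003441538942251596 [-0.1939548  -0.34731747 -0.27372893]
[[306.4, 0.0, 280.2], [0.0, 306.4, 202.1], [0.0, 0.0, 1.0]]
tray 0.87 [338. 211. 104.  82.] [[288.0, 198.0], [353.0, 169.0], [389.0, 253.0], [313.0, 250.0]]
wedge 0.55 [328. 120.  53.  76.] [[347.0, 83.0], [354.0, 99.0], [308.0, 155.0], [309.0, 86.0]]
```

View pics/w1a.png

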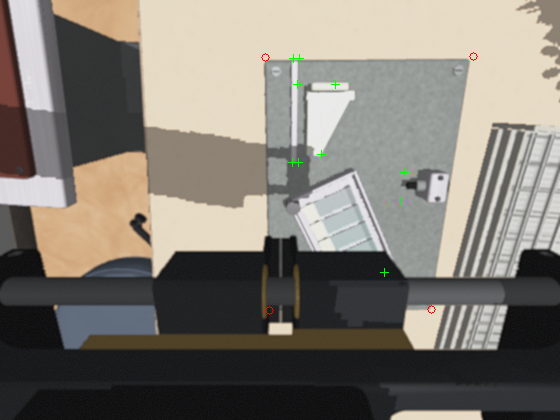

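The stand fit reprojects onto the rail and plate within 2 px. The tab centre appears at about (330,86), which is further to +x than the nominal (316,84). The bumper is at (293,206), the plunger tip at about (402,185), and the nose at (315,155).

Run:
```python
from h import *
d=np.load('w1.npz');K,W=d['K'],d['W']
def loc(uv,z):
    p=ray(K,W,uv,z); c,n=np.cos(S[2]),np.sin(S[2]); e=p[:2]-S[:2]; return np.round([c*e[0]+n*e[1],-n*e[0]+c*e[1]],4)
b=loc((293,206),.040); c=loc((353,169),.034)
print('bumper',b,np.hypot(*b),np.arctan2(b[1],b[0])-np.arctan2(76,150)-np.pi/2)
print('corner',c,np.hypot(*c),np.arctan2(c[1],c[0])-np.arctan2(-20,160)-np.pi/2)
print('tip',loc((402,185),.025),'tab',[loc(u,.055).tolist() for u in((312,83),(348,83),(348,90))],'nose',loc((315,156),.032),'wedge back',loc((355,93),.032),loc((306,93),.032))
print('plate corners',loc((266,58),.012),loc((468,60),.012))
im=cv2.imread('pics/w1.png')[60:220,240:480]; cv2.imwrite('pics/w1c.png',cv2.resize(im,None,fx=3.3,fy=3.3,interpolation=cv2.INTER_CUBIC))
```

```text
bumper [-0.1349  0.1038] 0.1702129548536186 0.4459907109107575
corner [-0.0564  0.1527] 0.16278283078998226 0.47816453209488596
tip [0.014  0.1288] tab [[-0.1151, 0.2568], [-0.0738, 0.2567], [-0.0733, 0.2491]] nose [-0.1065  0.1695] wedge back [-0.0597  0.2469] [-0.12   0.247]
plate corners [-0.1695  0.2895] [0.0839 0.2866]
```

View pics/w1c.png

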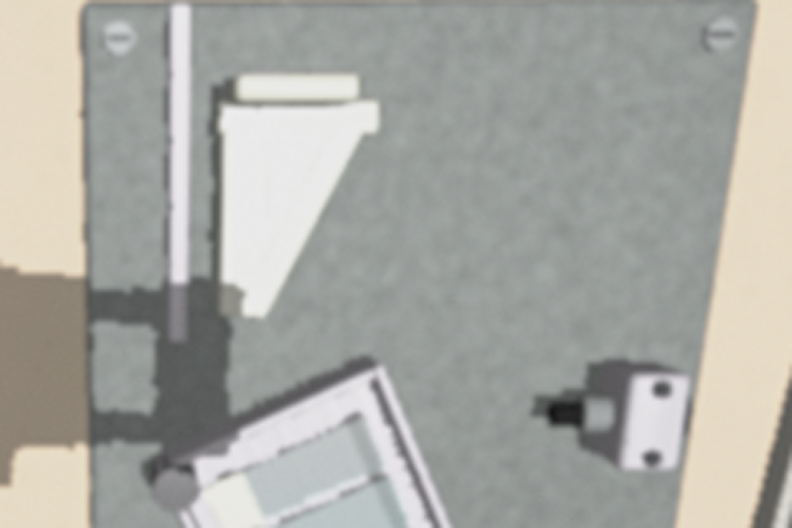

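The tab centre is at stand x -0.094 with its outer face at y 0.257. The tray angle is about 0.46 rad and the plunger tip is near x 0.014–0.016. Next is the tray push, down to just before the expected contact.

```bash
cat >> h.py <<'E'
def tp(x,y,th,z):      # tray coords -> world
    a=np.pi/2+th; c,s=np.cos(a),np.sin(a); return S2W(c*x-s*y, s*x+c*y, z)
def ori(th): return [np.pi,0,S[2]+np.pi/2+th]
def ny(th): a=S[2]+np.pi/2+th; return np.array([-np.sin(a),np.cos(a),0])
def F(th,n=1,b=0):
    f=[]
    for _ in range(n): f.append(readout.observe()['force']); env.dwell(.02)
    return (np.mean(f,0)-b)
E
python3 - <<'E'
from h import *
th=.46
env.move_to(tp(.127,.118,th,.12),ori(th))
env.line_to(tp(.127,.118,th,.027),velocity=.1)
b=F(th,8); print('base',b, readout.observe()['tool_pos']-tp(.127,.118,th,.027)); np.save('b.npy',b)
hit=env.line_to(tp(.127,.096,th,.027),velocity=.03,force_limit=3); print(hit,F(th,3,b)@ny(th))
for th in np.arange(.42,.13,-.04):
    hit=env.line_to(tp(.127,.096,th,.027),ori(th),velocity=.06,force_limit=4)
    f=F(th,2,b); print(round(th,3),hit,f.round(2),round(f@ny(th),2))
    if hit: break
print(readout.observe()['t'])
K,W=cam("wrist"); im=read_camera("wrist"); np.savez('w2.npz',K=K,W=W,th=th); cv2.imwrite('pics/w2.png',im)
E
```

```text
base [0.09200787 0.04047565 0.04271334] [ 0.00046388 -0.00020079  0.00063045]
False 0.702985645768838
0.42 False [-0.18 -0.28  0.12] 0.29
0.38 False [-0.31 -0.16 -0.14] 0.34
0.34 False [ 0.41 -0.45  0.36] -0.2
0.3 False [ 0.19 -0.29  0.01] -0.07
0.26 False [-0.07  0.1  -1.  ] 0.03
0.22 False [-0.49 -0.07 -0.11] 0.49
0.18 False [-0.74 -0.31 -0.25] 0.79
0.14 False [-0.24  0.5   0.04] 0.13
10.3083
```

View pics/w2.png

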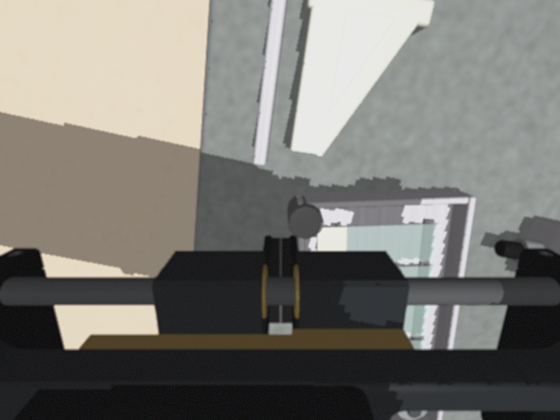

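The finger is on the rim, with the bumper at (305,217) just beyond it. The tray has swung square and its far edge (col 470) is some 15 mm short of the plunger tip (col 497). Next I feel for the plunger in small steps.

```bash
cat > push.py <<'E'
from h import *
b=np.load('b.npy'); th=.14; ok=0
b=b  # free-space zero
while th>-.12:
    f0=F(th,3,b)@ny(th)
    th-=.01 if f0<1.6 else (.005 if f0<5 else .0025)
    env.line_to(tp(.127,.096,th,.027),ori(th),velocity=.015)
    f=F(th,4,b); p=f@ny(th); print(round(th,4),round(p,2),round(f[2],2))
    if p>7.4: break
    if readout.observe()['t']>35: print('time');break
for _ in range(5):
    env.dwell(.1); print('hold',round(F(th,3,b)@ny(th),2))
o=readout.observe(); print(o['t'],o['tool_pos']-tp(.127,.096,th,.027)); np.save('th.npy',th)
E
python3 push.py
```

```text
0.13 0.46 -0.32
0.12 0.19 -0.77
0.11 0.01 -0.27
0.1 0.33 -0.14
0.09 0.43 0.07
0.08 0.08 0.22
0.07 0.02 0.1
0.06 0.65 -0.29
0.05 0.32 -0.86
0.04 0.03 0.1
0.03 0.44 -0.65
0.02 -0.06 0.2
0.01 0.71 -0.85
0.0 0.4 -0.23
-0.01 0.37 -0.06
-0.02 0.59 -0.21
-0.03 0.31 -0.71
-0.04 0.56 -0.26
-0.05 0.2 0.11
-0.06 1.32 0.13
-0.07 2.97 0.13
-0.075 4.05 0.02
-0.08 4.23 -0.02
-0.085 4.6 0.78
-0.09 5.27 0.78
-0.095 5.7 1.01
-0.0975 5.89 1.09
-0.1 6.49 1.46
-0.1025 6.36 1.04
-0.105 6.28 1.4
-0.1075 6.93 1.16
-0.11 7.11 1.42
-0.1125 7.16 1.4
-0.115 7.31 2.01
-0.1175 7.48 1.66
hold 7.8
hold 7.22
hold 7.44
hold 7.18
hold 7.73
24.1167 [-0.00164963 -0.00225673 -0.00047835]
```

The push on the rim holds at about 7.5 N, for over half a second. Next I let go, check the tray, and move behind the tab.

Run:
```python
from h import *
th=float(np.load('th.npy')); b=np.load('b.npy')
o=readout.observe(); print(F(th,3,b).round(2),o['width'],o['moment'].round(2))
env.line_to(tp(.127,.121,th,.027),velocity=.04)
print('free',F(th,4,b).round(2))
env.line_to(tp(.127,.121,th,.15),velocity=.15)
env.move_to(S2W(-.094,.288,.15),ori(0))
K,W=cam("wrist"); im=read_camera("wrist"); np.savez('w3.npz',K=K,W=W); cv2.imwrite('pics/w3.png',im)
cv2.imwrite('pics/t3.png',read_camera('top'))
t=cv2.imread('pics/t3.png')[130:280,180:400]; cv2.imwrite('pics/t3c.png',cv2.resize(t,None,fx=3.5,fy=3.5,interpolation=cv2.INTER_CUBIC))
print(readout.observe()['t'])
```

```text
[-8.02 -9.51  1.43] 0.00035890839807639315 [-2.11  1.64  0.03]
free [0.07 0.12 0.06]
26.7167
```

View pics/t3c.png

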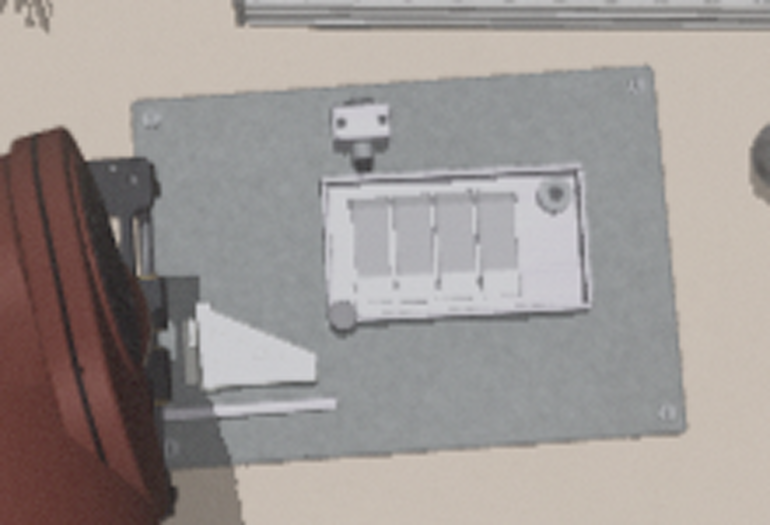

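View pics/w3.png

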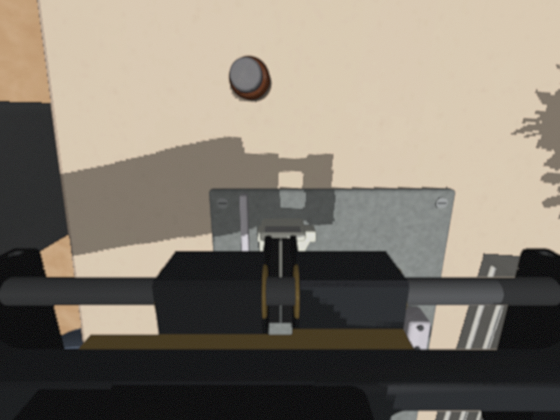

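The tray rests on the plunger and the wedge is untouched. The finger is lined up with the tab, whose centre is at col 282. One concern is that the held push had a lateral component of about 9 N. The finger's side was also bearing on the bumper, so the plunger load was higher than the 7.5 N I read, possibly 12–13 N. For the wedge I watch the full force vector.

```bash
cat > wedge.py <<'E'
from h import *
env.line_to(S2W(-.094,.288,.041),velocity=.1)
b=F(0,8); np.save('b2.npy',b); print('base',b.round(2))
sy=np.array([-np.sin(S[2]),np.cos(S[2]),0]); sx=np.array([np.cos(S[2]),np.sin(S[2]),0])
def pos(): return (readout.observe()['tool_pos'][:2]-S[:2])@sy[:2]
y=.288; rec=[]
print('touch',env.line_to(S2W(-.094,.262,.041),velocity=.03,force_limit=2.5),round(pos(),4))
y=.225
hit=env.line_to(S2W(-.094,y,.041),velocity=.025,force_limit=9)
f=F(0,4,b); print('fast',hit,round(pos(),4),(f@sy).round(2),(f@sx).round(2),f[2].round(2),readout.observe()['t'])
if not hit:
    while y>.19:
        y-=.001
        hit=env.line_to(S2W(-.094,y,.041),velocity=.015,force_limit=8)
        f=F(0,4,b); p=f@sy; print(round(y,4),round(pos(),4),round(p,2),round(f@sx,2),round(f[2],2))
        if p>8 or hit: break
print(readout.observe()['t'])
E
python3 wedge.py
```

```text
base [-0.02  0.12  0.25]
touch True 0.2684
fast False 0.225 3.17 -1.92 -2.01 30.7167
0.224 0.224 3.21 -1.85 -1.53
0.223 0.2233 4.77 -2.18 -1.41
0.222 0.2225 5.05 -2.01 -1.2
0.221 0.2217 5.97 -1.84 -1.12
0.22 0.2212 8.13 -2.39 -0.4
32.3
```

```bash
cat > wedge2.py <<'E'
from h import *
import sys
b=np.load('b2.npy'); y=float(sys.argv[1]); goal=float(sys.argv[2])
sy=np.array([-np.sin(S[2]),np.cos(S[2]),0]); sx=np.array([np.cos(S[2]),np.sin(S[2]),0])
def pos(): return (readout.observe()['tool_pos'][:2]-S[:2])@sy[:2]
while y>.185:
    y-=.001
    env.line_to(S2W(-.094,y,.041),velocity=.015)
    f=F(0,5,b); p=f@sy; print(round(y,4),round(pos(),4),round(p,2),round(f@sx,2),round(f[2],2))
    if p>goal: break
env.dwell(.3); print('hold',(F(0,5,b)@sy).round(2),readout.observe()['t'])
E
python3 wedge2.py .220 12.5
```

```text
0.219 0.2207 8.91 -2.5 -1.06
0.218 0.2202 9.72 -2.3 -0.58
0.217 0.2195 11.65 -2.21 -0.51
0.216 0.219 12.6 -2.57 -0.1
hold 12.46 34.0167
```

The slope is about 1.9 N/mm, which gives k≈1.35 and a plunger force of about 6.3 N now. The target of about 8 N needs a push of about 15 N.

```bash
python3 wedge2.py .216 14.4
python3 - <<'E'
from h import *
b=np.load('b2.npy')
env.line_to(S2W(-.094,.260,.041),velocity=.05)
print('free',F(0,4,b).round(2))
env.line_to(S2W(-.094,.260,.2),velocity=.15)
env.move_to(S2W(-.15,.20,.28),ori(0))
K,W=cam("wrist"); im=read_camera("wrist"); np.savez('w4.npz',K=K,W=W); cv2.imwrite('pics/w4.png',im)
cv2.imwrite('pics/w4c.png',cv2.resize(im[80:270,240:480],None,fx=3.1,fy=3.1,interpolation=cv2.INTER_CUBIC))
print(readout.observe()['t'])
E
```

```text
0.215 0.2184 14.28 -2.8 -0.35
0.214 0.2178 15.24 -3.1 -0.27
hold 15.41 35.0667
free [-0.14 -0.27 -0.51]
37.9917
```

View pics/w4c.png

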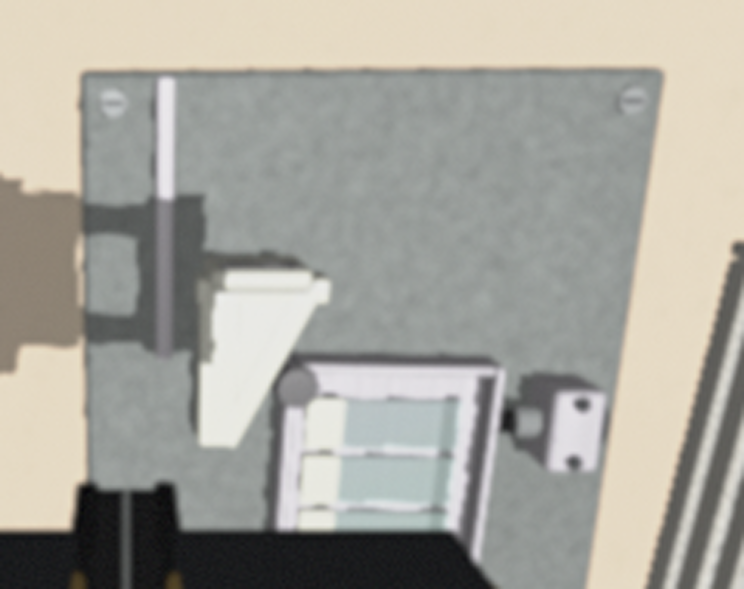

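The wedge bears on the bumper, the tray's far edge is on the plunger and the robot is clear. I'm handing in.

Run:
```python
from h import *
K,W=cam("top"); read_camera("top")
for n,z in(("reagent",.082),("specimen",.068),("timer",.018)):
    r=spotter.silhouettes("top",n); print(n,[(round(x['conf'],2),ray(K,W,x['bbox'][:2],z).round(3).tolist()) for x in r[:1]])
print(env.job_done(), readout.observe()['t'])
```

```text
reagent [(0.52, [0.47, 0.178, 0.082])]
specimen [(0.75, [0.647, -0.372, 0.068])]
timer [(0.96, [0.53, -0.408, 0.018])]
the job is handed in; nothing more can be done
the job is handed in; nothing more can be done
```

The job is handed in at about 38 s of the 72 s allowed. The tray is wedged against the plunger, but I can't rule out that the first push went near or over the 14 N limit.

- **Tray push:** I swung the tray onto the plunger and held it there for over 0.5 s. The push square to the rim read about 7.5 N.
- **Possible overload:** I noticed only afterwards that there was also a sideways force of about 9 N, because the finger was bearing on the corner bumper. That adds turning moment about the pin, so the plunger probably took 12–13 N rather than 8 N. I had no direct reading of it, and my rough estimates ran up to 14.8 N before friction and flex.
- **Wedge:** I let go, then pushed the wedge by its tab. It met the bumper after about 45 mm, and I stopped at a push of 15.3 N. The measured slope of about 1.9 N/mm puts the plunger at about 8 N.
- **Last checks:** The final wrist picture shows the wedge on the bumper and the tray's far edge on the plunger. The robot was clear of everything, and the force on the tool read near zero.
- **Bystanders:** The jar and timer read within 6 mm of their starting places. The reagent bottle read 13 mm off in y, from a low-confidence detection (0.52). I saw no sign of contact with it, so I take that as detection error, but I did not confirm it.

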